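# Seat a tube cap through the guard window

### The job

With the gripper's fingertips, push the shuttle of the cap press by the outer face of its upright plate, without pinching the plate or touching its back, until the tube is fully home under the lever, then reach down through the window of the guard and press the lever's paddle all the way down so that the cap is seated on the tube, and come back out so that the lever springs up again. Touch no part of the guard (top plate with its window, posts and clear skirts), do not press the lever before the tube is home, and leave the other things on the table where they stand.

Things in the scene. Friction and masses are not known exactly. Their poses are not given: they have to be found in the camera images.
- press: Cap press, fixed to the table, white base 15 mm thick, x -120 to +100, y -200 to +80 mm about this origin, which lies at table height under the tube's home place. z up; +x runs from the paddle to the lever's hinge (x 75, z 116 mm), away from the robot, turned up to 0.35 rad; +y is the way the shuttle slides home. Offsets of the other press parts are in this frame.
- guard: Guard fixed on the press (same origin and axes): aluminium plate 5 mm thick, top face 135 mm above the table, x -115 to +95, y -75 to +75 mm, with one rectangular window, on four 12 mm corner posts, with clear plastic skirts under it on the -x, +x and +y sides; open on the -y side, where the shuttle enters. Must not be touched.
- window (a point): Centre of the guard's window, at the plate's top face (x -45, y 0, z 135 mm in the press frame). The window is 80 mm in x and 76 mm in y.
- paddle (a point): Centre of the top face of the lever's black paddle, 44 by 44 mm, below the window's centre: 11 mm below the guard's top face at rest, 30 mm below it when fully pressed (moves 19 mm down and about 2 mm to one side). The steel lever runs from it to the hinge on the +x side.
- lever (a joint): Lever angle: 0 up at rest, 0.16 rad fully down at a hard stop. Spring return. At the paddle it takes about 2 N to start and 8 to 9 N to reach the stop while seating the cap.
- shuttle (a joint): Shuttle travel along the press's +y: 0.110 m is fully home against the end stop (tube under the lever); starts 60 to 110 mm short of that (0 to 0.05). Takes about 2.5 N plus 0.8 N per 0.1 m/s to slide, and stays where it is left.
- push_plate (a point): A point on the outer (-y) face of the shuttle's upright steel push plate, at mid width, 85 mm above the table. The plate is 60 mm wide (x), 6 mm thick (12 with its stiffener), from 18 to 95 mm above the table; push its outer face towards +y. When home this face is at y -128 mm in the press frame, 53 mm outside the guard.
- plate_back: Dark steel stiffener, 56 mm wide, 6 mm thick, from 22 to 90 mm above the table, on the back (+y, guard side) of the push plate and moving with it. Origin: its centre. Not to be touched.
- cap (a joint): How far the red cap is pushed down on the tube standing in the shuttle: 0 as it starts (loosely on, standing proud), about 0.008 m when the lever has been fully pressed. Stiff (5 N), stays where it is left. The lever's ram foot meets it after a quarter to a third of the lever's stroke.
- spare_a: Spare capped tube, 72 mm tall, 19 mm wide, standing on the press base beside the shuttle's track, on the +x side. Origin: centre of its underside. Leave alone.
- spare_b: The same kind of spare tube, standing on the press base on the -x side of the track. Leave alone.
- bottle: White bottle 120 mm tall, 52 mm wide, to the left (+y) of the press. Origin: centre of its underside. Leave alone.
- rack: White tube rack 100 by 160 mm, 92 mm tall with its tubes, farther left of the press. Origin: centre of its underside. Leave alone.
- jar: Clear jar 60 mm tall, 60 mm wide, beyond the press. Origin: centre of its underside. Leave alone.
- carton: Small carton 75 by 120 by 45 mm, beyond the press. Origin: centre of its underside. Leave alone.
- tray: White open tray 140 by 90 by 35 mm with test cassettes, to the right (-y) of the press. Origin: centre of its underside. Leave alone.

How it is judged:
By the outcome, as a careful person would: the job done as asked, in the order asked, and still so for the second after the job is handed in, with the robot touching nothing.
It also fails if it takes over 45 s, if anything falls off the work surface, if the arm or the gripper's body presses on something with over 40 N, if the wrist force passes 120 N, or if a joint passes its speed limit or range.

### The arm

A 6-joint arm with a two-finger parallel gripper is mounted at the origin on the work surface. World frame = base frame: x ahead of the robot, y to its left, z up, the work surface at z = 0. Lengths are in m, angles in rad, forces in N, time in s.
With the tool pointing down it reaches from about 0.425 to 0.95 m from the base axis. Payload 3.5 kg.
Tool frame: the origin (TCP) lies on the centre line of the jaws, within the pads' length; the fingertips stand 14 mm ahead of it and the grasp point (between the pads) lies 5 mm behind it (tip_extent is the distance from the TCP to the fingertips, in m); x points along the fingers, y is the direction in which the jaws open and shut, and the axes are right-handed (so a half turn about x gives the same grasp; the last joint's range is limited). The gripper opens to 85 mm and grips with 20 to 120 N. Pads are 22 mm wide; open, the fingers measure 114 mm over their backs; the gripper's body (76 mm by 85 mm) begins 54 mm behind the grasp point. The pads swing forward as they close: fully open they stand 13 mm farther back than shut.
Start: joints at [1.131, 0.286, 1.577, -0, 1.279, -0.15], TCP at [0.193, 0.647, 0.245] pointing down, gripper open.
Joint ranges: [-2.77, 2.77], [-0.9, 2.22], [0.21, 2.48], [-1.53, 4.67], [0.24, 2.81], [-2.84, 2.84]. Speed limits (rad/s): [2.79, 2.79, 3.14, 3.14, 3.14, 3.14].

### API

Orientations are given as a rotation vector (axis times angle).
In Python, from cell import * gives the robot as it stands. The module is installed in compiled form; this text tells all that it offers.
- The arm moves only by the tool send_rows, never from a script. Its argument "increments" is a list of rows, each a list of 3 entries, a list of its own where there are three numbers: the shift along the tool's x, y, z in units of 60 mm (1.0 is 60 mm), then the turn, a rotation vector about the tool's x, y, z in units of 8 degrees (1.0 is 8 degrees), then the gripper command: -1 is shut, 1 is fully open, values between are in proportion. In form: [[[x, y, z], [ax, ay, az], jaw], ...]. A call has 1 to 20 rows; each row is the pose to reach, as a shift and turn from the pose commanded when the call began, along the tool's axes at that moment; what a row does not reach only later rows make up. A row lasts 1/8 s, in which the tool goes at most 62.5 mm and 10.7 degrees, less where a joint would pass 70% of its speed; a pose out of reach is approached as far as the arm can. A call with a gripper value outside its range is refused whole. The fingers move at their own pace and stop on an object; "squeeze" is the grip in N (left out, the last holds). Time passes only in rows, so rows that repeat a pose let the fingers close. It gives the time, the measured TCP pose, the force and the opening at its end, in the units of the state.
- state(): the state, without advancing time (a new reading comes with each control period).
- capture(name): name is "side" or "top" or "wrist"; returns the picture (400x640x3 uint8, blue, green, red); there is no depth.
- camera_params(name): a dict with "K" (3x3 intrinsics, pixels), "k1" (the pictures are not rectified: a ray, as slopes to the right and down, at radius r is drawn at 1 + k1 r^2 times it, then the intrinsics apply), "xyz" and "orientation" of the camera in the world. Camera axes: x right, y down, z forward; pixel columns grow to the right and rows downward; lengths in m; the calibration is good to about 2 mm. A picture is of the moment at which its call begins: read the wrist's pose just before it. camera_params takes no time and is no camera call; for the wrist camera it gives the pose at the moment of the call.
- close_job(): hands the job in, once; it reports no verdict.
The state is a dict: "time": time; "joint_positions": joint angles; "qd": joint speeds; "joint_torque": joint torques, N m; "ee_pos": TCP position; "eef_rot": TCP orientation; "ft_force": force on the tool from outside, world axes, zero at the start; "wrist_torque": the same for the moment, N m; "gripper_width": opening from 0.0 (shut) to 1.0 (fully open).
Only numpy, scipy, OpenCV 4.12 (cv2) and the standard library are available. Lean on these libraries where they do the work, as an engineer would, in place of code of your own. Each camera call takes 0.05 s, during which the arm holds its last target.

## Working session

There is one attempt and no reset: what is moved stays moved. The work goes in short steps, Python scripts to look and compute and a tool call to move; the robot and the scene stay as the last step left them, time stands still between calls to the robot, and variables do not carry over. Pictures are saved under pics/ and viewed, and the job is handed in when it is done.

Besides the shell and the picture viewer there is one more tool, called after ">>>" as a command line: name --argument value ..., lists and objects as JSON in quotes. send_rows: Moves the arm, as the interface text tells. Its arguments: {"type":"object","properties":{"increments":{"type":"array"},"squeeze":{"type":"number"}},"required":["increments"]}

```bash
mkdir -p pics; python3 - <<'E'
from cell import *
import cv2
s=state(); print(s)
for n in("side","top","wrist"):
    p=camera_params(n); print(n,p)
    cv2.imwrite(f"pics/{n}0.png",capture(n))
E
```

```text
{'time': 0.0, 'joint_positions': array([ 1.13098284e+00,  2.87198134e-01,  1.57819306e+00,  3.33651713e-06,
        1.27856728e+00, -1.49993695e-01]), 'qd': array([ 0.00152789,  0.00025424, -0.00043322,  0.00060884,  0.00046357,
       -0.00111486]), 'joint_torque': array([-1.38479179e-03, -4.05996680e+01, -2.92617148e+01, -2.39208084e-04,
        5.99635154e-03,  5.45631252e-06]), 'ee_pos': array([0.19259965, 0.64628895, 0.24391678]), 'eef_rot': array([ 0.22571973,  1.5594904 , -0.22928462]), 'ft_force': array([-0.51890782, -0.10169762, -0.15120492]), 'wrist_torque': array([ 0.00341864, -0.01931435,  0.02641638]), 'gripper_width': 0.9987259130648022}
side {'K': array([[434.72162361,   0.        , 328.57829932],
       [  0.        , 434.72162361, 205.09694935],
       [  0.        ,   0.        ,   1.        ]]), 'k1': 0.04025354380170788, 'xyz': array([ 0.20625128, -0.65093025,  0.99886893]), 'orientation': array([-2.33866525,  0.54890655, -0.23484504])}
top {'K': array([[484.86425232,   0.        , 320.10197851],
       [  0.        , 484.86425232, 194.88436706],
       [  0.        ,   0.        ,   1.        ]]), 'k1': 0.03639079541315844, 'xyz': array([0.33684632, 0.08434595, 1.55424225]), 'orientation': array([-2.14722061,  2.11559696, -0.18913034])}
wrist {'K': array([[337.12651666,   0.        , 319.30998567],
       [  0.        , 337.12651666, 199.73325618],
       [  0.        ,   0.        ,   1.        ]]), 'k1': 0.014055356692144845, 'xyz': array([0.11415812, 0.66961484, 0.37223125]), 'orientation': array([2.30462928, 1.7162324 , 0.27315106])}
```

View pics/side0.png

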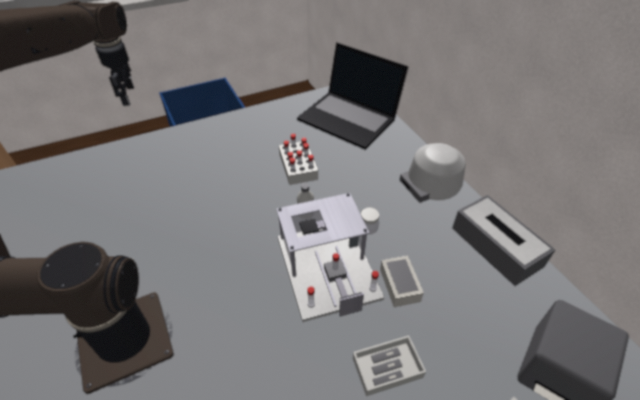

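View pics/top0.png

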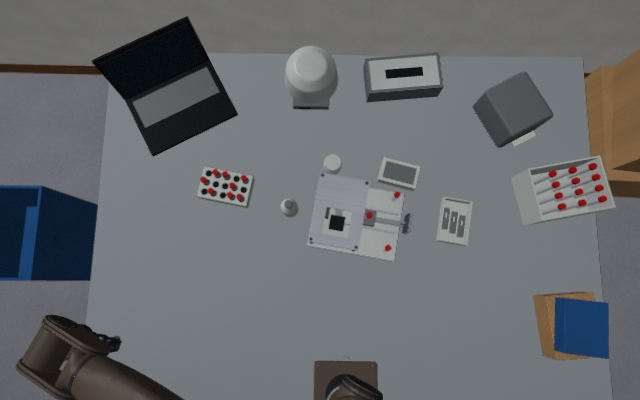

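View pics/wrist0.png

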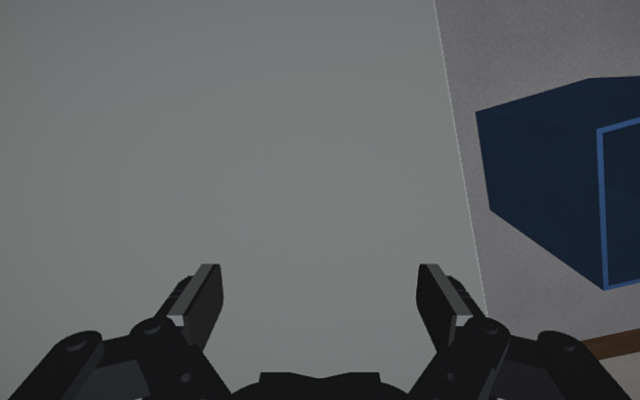

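The side view shows the press near (330,250), with its guard plate at (322,222) and push plate at (350,302). In the top view the guard is near (338,212), the shuttle plate near (407,224) and the base corners near (398,260) and (405,190). I'll zoom in to get corners.

```bash
python3 - <<'E'
import cv2
t=cv2.imread("pics/top0.png")[165:270,295:425]; cv2.imwrite("pics/top0z.png",cv2.resize(t,None,fx=5.7,fy=5.7,interpolation=cv2.INTER_CUBIC))
t=cv2.imread("pics/side0.png")[185:320,265:395]; cv2.imwrite("pics/side0z.png",cv2.resize(t,None,fx=4.4,fy=4.4,interpolation=cv2.INTER_CUBIC))
E
```

```text
(no output)
```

View pics/top0z.png

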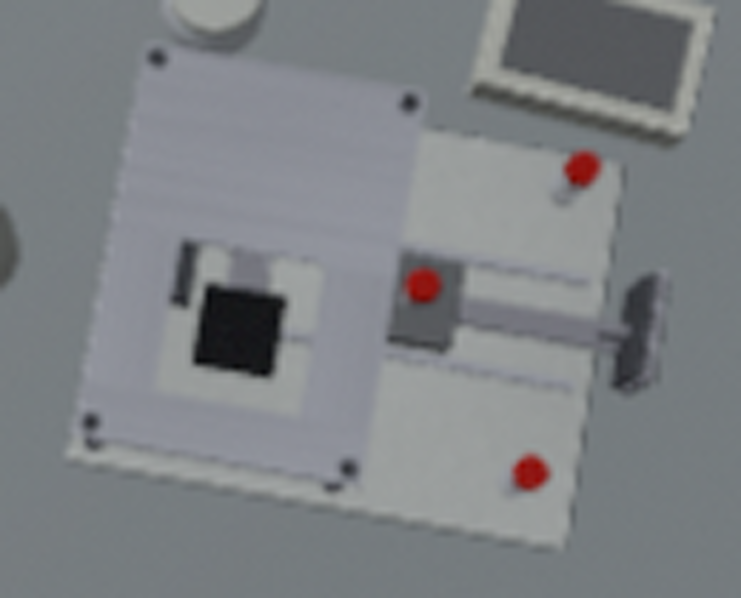

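View pics/side0z.png

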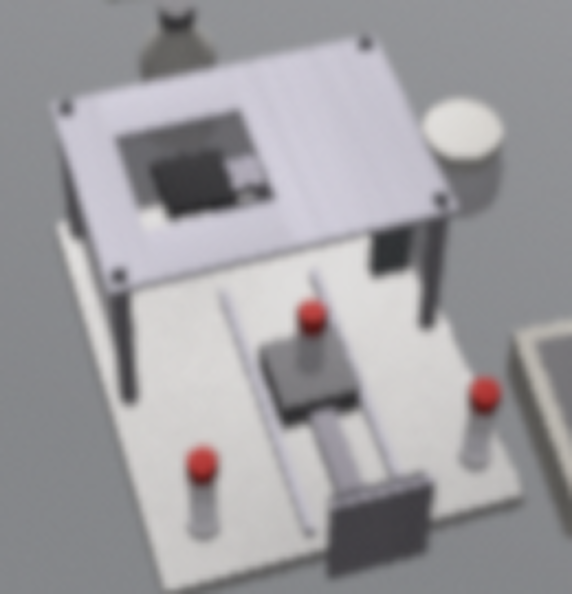

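Top zoom: guard corners are at (140,48), (425,98), (357,488) and (75,435), base corners at (622,165), (562,548) and (66,457), and the push plate at about (645,330). I'll cast rays from these and fit a rigid pose.

```bash
cat > h.py <<'E'
import numpy as np, cv2
from scipy.spatial.transform import Rotation as R
def ray(p,uv):
    K,k=p["K"],p["k1"]
    f=K[0,0]; 
    d=cv2.undistortPoints(np.array([[uv]],float),K,np.array([k,0,0,0.]))[0,0]
    return p["xyz"],R.from_rotvec(p["orientation"]).apply([d[0],d[1],1])
def on(p,uv,z):
    o,d=ray(p,uv); return o+d*(z-o[2])/d[2]
def proj(p,X):
    uv,_=cv2.projectPoints(np.array(X,float).reshape(-1,1,3),*(lambda Rm:(cv2.Rodrigues(Rm)[0],-Rm@p["xyz"]))(R.from_rotvec(p["orientation"]).as_matrix().T),p["K"],np.array([p["k1"],0,0,0.]))
    return uv[:,0]
def fit(m,w):
    m,w=np.array(m)[:,:2],np.array(w)[:,:2]
    a=m-m.mean(0);b=w-w.mean(0)
    th=np.arctan2((a[:,0]*b[:,1]-a[:,1]*b[:,0]).sum(),(a*b).sum())
    c,s=np.cos(th),np.sin(th);M=np.array([[c,-s],[s,c]])
    t=w.mean(0)-M@m.mean(0); return th,t,w-(m@M.T+t)
E
python3 - <<'E'
from h import *
from cell import *
for name,f,off,G,B,W in [("top",5.7,(295,165),
 [((140,48),(95,75)),((425,98),(95,-75)),((357,488),(-115,-75)),((75,435),(-115,75))],
 [((622,165),(100,-200)),((562,548),(-120,-200)),((66,457),(-120,80))],
 [((182,238),(-5,38)),((325,265),(-5,-38)),((302,415),(-85,-38)),((155,388),(-85,38))]),
 ("side",4.4,(265,185),[((370,36),(95,75)),((457,207),(95,-75)),((118,292),(-115,-75)),((53,104),(-115,75))],
 [((522,497),(100,-200)),((165,590),(-120,-200))],
 [((240,109),(-5,38)),((275,198),(-5,-38)),((150,226),(-85,-38)),((117,134),(-85,38))])]:
    p=camera_params(name);m=[];w=[]
    for L,z in((G,.135),(B,.015),(W,.135)):
        for px,mm in L:
            uv=(np.array(px)+.5)/f-.5+off; m.append(np.array(mm)/1e3); w.append(on(p,uv,z))
    th,t,r=fit(m,w); print(name,th,t); print((r*1e3).round(1).tolist())
    c,s=np.cos(th),np.sin(th);M=np.array([[c,-s],[s,c]])
    for px,z in ([((655,280),.095),((627,385),.095),((424,286),.085),((583,170),.085),((531,473),.085)] if name=="top" else [((330,500),.095),((435,480),.095),((330,575),.018),((430,545),.018)]):
        uv=(np.array(px)+.5)/f-.5+off;q=on(p,uv,z);print(px,q.round(4),(M.T@(q[:2]-t)*1e3).round(1))
E
```

```text
top -0.16288656690569706 [0.55066817 0.0256356 ]
[[-3.2, 2.0], [-3.4, 0.3], [-0.1, 1.6], [0.4, -1.8], [-0.4, 0.7], [1.4, 1.6], [1.8, -0.1], [0.8, -1.1], [0.1, -0.4], [1.1, -1.8], [1.5, -1.1]]
(655, 280) [ 0.54   -0.1897  0.095 ] [  24.4 -214.2]
(627, 385) [ 0.4838 -0.1739  0.095 ] [ -33.6 -207.7]
(424, 286) [ 0.5363 -0.0679  0.085 ] [  1.  -94.6]
(583, 170) [ 0.6007 -0.1538  0.085 ] [  78.5 -169. ]
(531, 473) [ 0.4374 -0.1241  0.085 ] [ -87.5 -166.1]
side -0.16642520605078254 [0.54989109 0.02553441]
[[-4.0, -0.2], [-0.7, 1.5], [3.7, -2.9], [0.2, -1.4], [-3.5, -0.4], [0.9, 1.3], [-1.1, -0.7], [-1.0, 1.4], [3.5, 1.1], [2.1, 0.2]]
(330, 500) [ 0.485  -0.1821  0.095 ] [ -29.6 -215.5]
(435, 480) [ 0.542  -0.1964  0.095 ] [  29.  -220.2]
(330, 575) [ 0.4863 -0.185   0.018 ] [ -27.9 -218.1]
(430, 545) [ 0.5466 -0.1936  0.018 ] [  33.1 -216.6]
```

```bash
python3 - <<'E'
from h import *
from cell import *
s=state();Rt=R.from_rotvec(s["eef_rot"]).as_matrix();print(Rt.round(3))
p=camera_params("wrist");print("cam in tool",Rt.T@(p["xyz"]-s["ee_pos"]));print(Rt.T@R.from_rotvec(p["orientation"]).as_matrix()[:,2])
th=-.165;c,sn=np.cos(th),np.sin(th);M=np.array([[c,-sn],[sn,c]]);print("press x,y",M.T)
E
```

```text
[[-0.001  0.286  0.958]
 [-0.002  0.958 -0.286]
 [-1.    -0.002 -0.   ]]
cam in tool [-0.1281662  -0.00039816 -0.08187431]
[9.49892228e-01 3.98765250e-04 3.12577343e-01]
press x,y [[ 0.98641836 -0.16425233]
 [ 0.16425233  0.98641836]]
```

```bash
cat >> h.py <<'E'
O=np.array([.5503,.0256]);TH=-.165
def pw(x,y,z,O=O,th=TH):
    c,s=np.cos(th),np.sin(th); return np.array([O[0]+c*x-s*y,O[1]+s*x+c*y,z])
def inc(s,X,zdir=None):
    # target TCP; zdir = press-frame yaw of tool z (world angle)
    Rt=R.from_rotvec(s["eef_rot"]); sh=Rt.inv().apply(np.array(X)-s["ee_pos"])/.06
    out=[sh.round(3).tolist()]
    if zdir is not None:
        z=np.array([np.cos(zdir),np.sin(zdir),0]);x=np.array([0,0,-1.]);T=np.array([x,np.cross(z,x),z]).T
        rv=(Rt.inv()*R.from_matrix(T)).as_rotvec();out.append((np.degrees(rv)/8).round(3).tolist())
    return out
E
python3 - <<'E'
from h import *
from cell import *
s=state()
for X in [(.42,.42,.32),(.53,.15,.32),pw(0,-.20,.32)]: print(X,inc(s,X,TH-np.pi/2))
p=camera_params("top")
for uv in [(437,241),(443,198),(472,202),(467,245)]: print("tray",on(p,uv,.035))
E
```

```text
(0.42, 0.42, 0.32) [[-1.26, -2.536, 4.709], [10.356, 0.008, 0.013]]
(0.53, 0.15, 0.32) [[-1.254, -6.324, 7.752], [10.356, 0.008, 0.013]]
[ 0.51744953 -0.17168367  0.32      ] [[-1.244, -11.522, 9.084], [10.356, 0.008, 0.013]]
tray [ 0.46371038 -0.28511213  0.035     ]
tray [ 0.60034485 -0.30792439  0.035     ]
tray [ 0.58889118 -0.39897125  0.035     ]
tray [ 0.45281277 -0.37790754  0.035     ]
```

>>> send_rows --increments '[[[-1.25, -2.5, 4.7], [10.36, 0, 0], -1], [[-1.25, -2.5, 4.7], [10.36, 0, 0], -1], [[-1.25, -2.5, 4.7], [10.36, 0, 0], -1], [[-1.25, -2.5, 4.7], [10.36, 0, 0], -1], [[-1.25, -2.5, 4.7], [10.36, 0, 0], -1], [[-1.25, -6.3, 7.75], [10.36, 0, 0], -1], [[-1.25, -6.3, 7.75], [10.36, 0, 0], -1], [[-1.25, -6.3, 7.75], [10.36, 0, 0], -1], [[-1.25, -6.3, 7.75], [10.36, 0, 0], -1], [[-1.25, -6.3, 7.75], [10.36, 0, 0], -1], [[-1.25, -6.3, 7.75], [10.36, 0, 0], -1], [[-1.25, -11.5, 9.1], [10.36, 0, 0], -1], [[-1.25, -11.5, 9.1], [10.36, 0, 0], -1], [[-1.25, -11.5, 9.1], [10.36, 0, 0], -1], [[-1.25, -11.5, 9.1], [10.36, 0, 0], -1], [[-1.25, -11.5, 9.1], [10.36, 0, 0], -1], [[-1.25, -11.5, 9.1], [10.36, 0, 0], -1], [[-1.25, -11.5, 9.1], [10.36, 0, 0], -1]]'

```text
time: 2.4
ee_pos: [0.5189, -0.1696, 0.32]
eef_rot: [1.331, 1.128, -1.33]
ft_force: [-0.4, 0.3, 0.5]
gripper_width: 0.0
```

```bash
python3 - <<'E'
from h import *
from cell import *
s=state();print(s["time"],s["ee_pos"],s["joint_positions"].round(2),s["ft_force"],s["gripper_width"])
print(inc(s,pw(0,-.255,.32),TH-np.pi/2))
im=capture("wrist");cv2.imwrite("pics/w1.png",im);np.save("w1.npy",0)
import json;p=camera_params("wrist");json.dump({k:np.array(v).tolist() for k,v in p.items()},open("w1.json","w"))
E
```

```text
2.4 [ 0.51894126 -0.16964528  0.31996271] [-0.5  -0.05  1.81  0.    1.38 -0.34] [-0.44100581  0.30856479  0.51663205] 0.00026008621609011973
[[-0.002, -0.018, 0.954], [-0.006, -0.008, 0.006]]
```

View pics/w1.png

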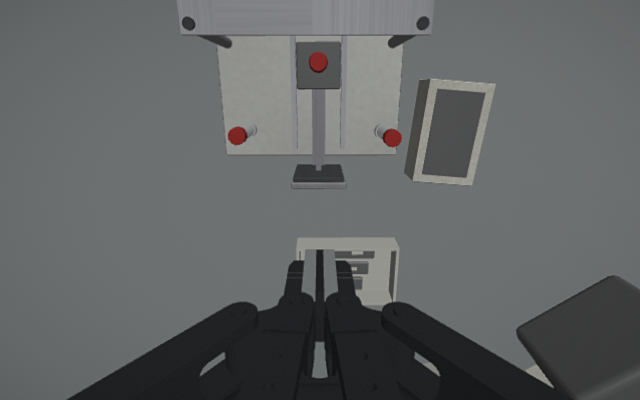

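The wrist view shows the push plate's top edge at (292–346,187), the guard's -y corners at (180,35) and (432,35), and base corners at (228,155) and (398,155). I'll measure from these.

```bash
python3 - <<'E'
from h import *
import json
p={k:np.array(v) for k,v in json.load(open("w1.json")).items()}
c,s=np.cos(TH),np.sin(TH);M=np.array([[c,-s],[s,c]])
for n,uv,z in [("guard-x bottomedge",(180,35),.130),("guard+x",(432,35),.130),("guard-x topedge?",(180,30),.135),("guard+x",(433,30),.135),("bolt",(188,24),.135),("bolt",(423,24),.135),("base-x",(228,155),.015),("base+x",(398,155),.015),("pl",(291.5,188),.095),("pr",(346.5,188),.095),("pl in",(293,183),.095),("pr",(345,183),.095),("cap",(318,62),.085),("sp_b",(237,135),.072),("sp_a",(392,138),.072)]:
    q=on(p,uv,z);print(n,q.round(4),(M.T@(q[:2]-O)*1e3).round(1))
im=cv2.imread("pics/w1.png")[0:210,160:450];cv2.imwrite("pics/w1z.png",cv2.resize(im,None,fx=2.7,fy=2.7,interpolation=cv2.INTER_CUBIC))
E
```

```text
guard-x bottomedge [ 0.4204 -0.0272  0.13  ] [-119.4  -73.4]
guard+x [ 0.6324 -0.0625  0.13  ] [ 95.4 -73.4]
guard-x topedge? [ 0.4233 -0.0245  0.135 ] [-117.1  -70.3]
guard+x [ 0.6318 -0.0593  0.135 ] [ 94.3 -70.3]
bolt [ 0.4312 -0.0213  0.135 ] [-109.8  -65.8]
bolt [ 0.6239 -0.0534  0.135 ] [ 85.6 -65.8]
base-x [ 0.4003 -0.1501  0.015 ] [-119.1 -197.9]
base+x [ 0.6175 -0.1863  0.015 ] [ 101.  -197.9]
pl [ 0.4836 -0.1855  0.095 ] [ -31.1 -219.2]
pr [ 0.5428 -0.1954  0.095 ] [  28.9 -219.2]
pl in [ 0.4863 -0.1802  0.095 ] [ -29.3 -213.6]
pr [ 0.542  -0.1895  0.095 ] [  27.1 -213.6]
cap [ 0.5333 -0.0641  0.085 ] [ -2.  -91.3]
sp_b [ 0.4328 -0.1221  0.072 ] [ -91.6 -165. ]
sp_a [ 0.6013 -0.1535  0.072 ] [  79.7 -168.3]
```

View pics/w1z.png

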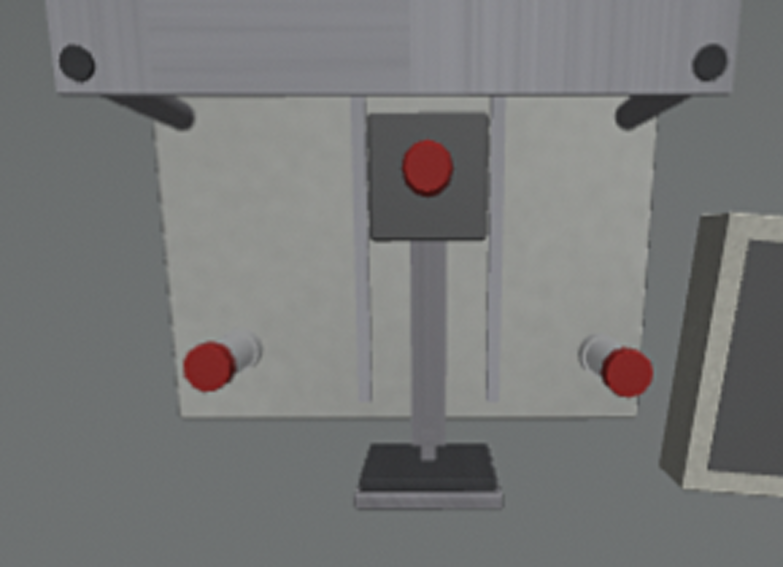

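>>> send_rows --increments '[[[0, -0.03, 1.12], [0, 0, 0], -1], [[0, -0.03, 1.12], [0, 0, 0], -1], [[0.9, -0.03, 1.12], [0, 0, 0], -1], [[1.8, -0.03, 1.12], [0, 0, 0], -1], [[2.7, -0.03, 1.12], [0, 0, 0], -1], [[3.5, -0.03, 1.12], [0, 0, 0], -1], [[4.0, -0.03, 1.12], [0, 0, 0], -1], [[4.0, -0.03, 1.12], [0, 0, 0], -1], [[4.0, -0.03, 1.12], [0, 0, 0], -1]]'

```text
time: 3.58
ee_pos: [0.5074, -0.2358, 0.082]
eef_rot: [1.329, 1.125, -1.328]
ft_force: [0.6, -0.3, 1.9]
gripper_width: 0.002
```

```bash
python3 - <<'E'
from h import *
from cell import *
s=state();print(s["time"],s["ee_pos"],s["ft_force"])
c,sn=np.cos(TH),np.sin(TH);M=np.array([[c,-sn],[sn,c]]);print(M.T@(s["ee_pos"][:2]-O),inc(s,pw(-.001,-.232,.079),TH-np.pi/2))
cv2.imwrite("pics/w2.png",capture("wrist"));cv2.imwrite("pics/s2.png",cv2.resize(capture("side")[160:340,240:420],None,fx=3.3,fy=3.3))
E
```

```text
3.575 [ 0.50741956 -0.23578813  0.08196943] [ 0.55098582 -0.27360722  1.90613451]
[ 0.00063556 -0.26488126] [[0.049, -0.027, -0.548], [0.008, 0.006, -0.017]]
```

View pics/w2.png

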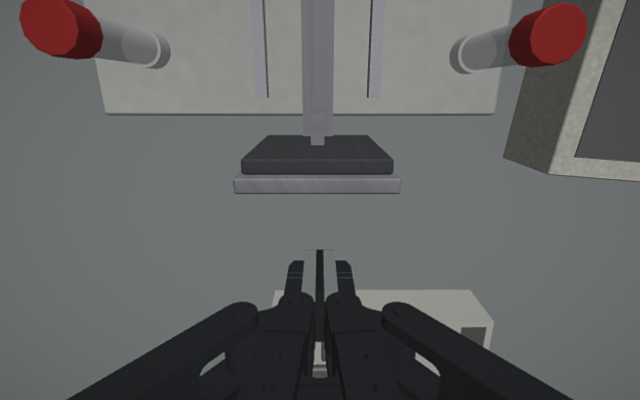

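View pics/s2.png

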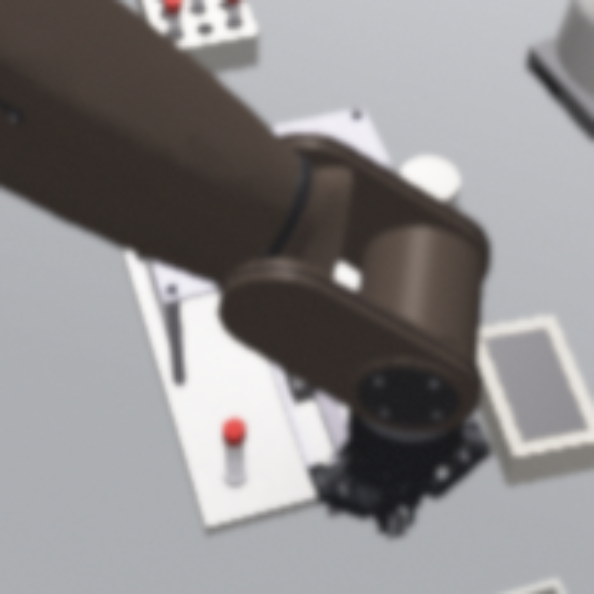

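Picture: the fingertips at (320,252) are outside the plate edge at row 193, centred between columns 233 and 401. Pushing now, stopping short of home first.

>>> send_rows --increments '[[[0.05, -0.03, -0.2], [0, 0, 0], -1], [[0.05, -0.03, -0.4], [0, 0, 0], -1], [[0.05, -0.03, -0.5], [0, 0, 0], -1], [[0.05, -0.03, -0.55], [0, 0, 0], -1], [[0.05, -0.03, -0.65], [0, 0, 0], -1], [[0.05, -0.03, -0.75], [0, 0, 0], -1], [[0.05, -0.03, -0.75], [0, 0, 0], -1]]'

```text
time: 4.55
ee_pos: [0.5118, -0.1913, 0.0774]
eef_rot: [1.331, 1.127, -1.33]
ft_force: [-1.6, -0.9, 0.9]
gripper_width: -0.003
```

```bash
cat > st.py <<'E'
from h import *
from cell import *
s=state();c,sn=np.cos(TH),np.sin(TH);M=np.array([[c,-sn],[sn,c]])
print(s["time"],"press xyz",(M.T@(s["ee_pos"][:2]-O)).round(4),s["ee_pos"][2].round(4),"F press",(M.T@s["ft_force"][:2]).round(2),s["ft_force"][2].round(2))
E
python3 st.py; python3 - <<'E'
from cell import *
import cv2
cv2.imwrite("pics/w3.png",capture("wrist"))
E
```

```text
4.55 press xyz [-0.0023 -0.2203] 0.0774 F press [-1.38 -1.17] 0.89
```

View pics/w3.png

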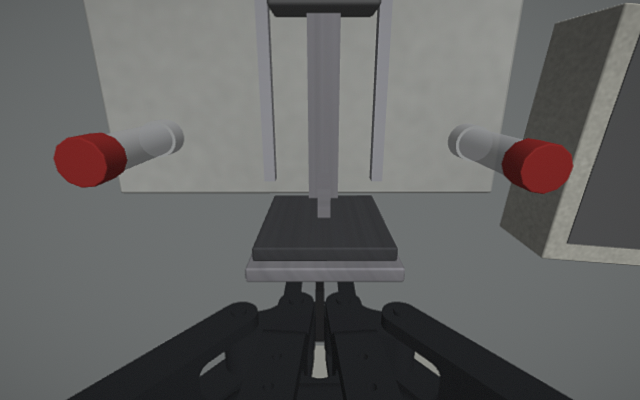

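```bash
python3 - <<'E'
from h import *
from cell import *
p=camera_params("wrist");c,s=np.cos(TH),np.sin(TH);M=np.array([[c,-s],[s,c]])
for uv in [(246,281),(403,281),(324,281)]:
    q=on(p,uv,.095);print((M.T@(q[:2]-O)*1e3).round(1))
E
```

```text
[ -31.4 -208.4]
[  27.4 -208.5]
[  -2.2 -208.5]
```

In contact: the face is at y -208 and the TCP at -220, so home is expected with the TCP near -140. Continuing.

>>> send_rows --increments '[[[0, 0, -0.1], [0, 0, 0], -1], [[0, 0, -0.22], [0, 0, 0], -1], [[0, 0, -0.36], [0, 0, 0], -1], [[0, 0, -0.5], [0, 0, 0], -1], [[0, 0, -0.64], [0, 0, 0], -1], [[0, 0, -0.78], [0, 0, 0], -1], [[0, 0, -0.92], [0, 0, 0], -1], [[0, 0, -1.04], [0, 0, 0], -1], [[0, 0, -1.14], [0, 0, 0], -1], [[0, 0, -1.2], [0, 0, 0], -1], [[0, 0, -1.24], [0, 0, 0], -1], [[0, 0, -1.24], [0, 0, 0], -1]]'

```text
time: 6.1
ee_pos: [0.524, -0.1179, 0.0773]
eef_rot: [1.331, 1.127, -1.33]
ft_force: [0.8, -0.6, 0.6]
gripper_width: -0.0
```

```bash
python3 st.py
```

```text
6.1 press xyz [-0.0024 -0.1459] 0.0773 F press [ 0.89 -0.42] 0.63
```

Now about 6 mm remain. I'll take small steps and check the force.

>>> send_rows --increments '[[[0, 0, -0.03], [0, 0, 0], -1], [[0, 0, -0.06], [0, 0, 0], -1], [[0, 0, -0.08], [0, 0, 0], -1]]'

```text
time: 6.48
ee_pos: [0.5247, -0.1136, 0.0773]
eef_rot: [1.33, 1.126, -1.33]
ft_force: [-0.3, -2.6, 0.5]
gripper_width: 0.001
```

```bash
python3 st.py
```

```text
6.475 press xyz [-0.0024 -0.1415] 0.0773 F press [ 0.17 -2.65] 0.5
```

>>> send_rows --increments '[[[0, 0, -0.015], [0, 0, 0], -1], [[0, 0, -0.03], [0, 0, 0], -1]]'

```text
time: 6.72
ee_pos: [0.525, -0.1118, 0.0773]
eef_rot: [1.33, 1.126, -1.33]
ft_force: [-0.3, -2.3, 1.0]
gripper_width: 0.002
```

```bash
python3 st.py
```

```text
6.725 press xyz [-0.0024 -0.1397] 0.0773 F press [ 0.06 -2.29] 0.98
```

Still only friction force (about 2.5 N), so not at the stop yet. Continuing.

>>> send_rows --increments '[[[0, 0, -0.015], [0, 0, 0], -1], [[0, 0, -0.03], [0, 0, 0], -1]]'

```text
time: 6.98
ee_pos: [0.5253, -0.1102, 0.0773]
eef_rot: [1.329, 1.126, -1.33]
ft_force: [-1.7, -4.0, 1.0]
gripper_width: 0.003
```

```bash
python3 st.py
```

```text
6.975 press xyz [-0.0024 -0.1381] 0.0773 F press [-1.01 -4.23] 0.99
```

>>> send_rows --increments '[[[0, 0, -0.015], [0, 0, 0], -1], [[0, 0, -0.03], [0, 0, 0], -1], [[0, 0, -0.03], [0, 0, 0], -1]]'

```text
time: 7.35
ee_pos: [0.5253, -0.1101, 0.0774]
eef_rot: [1.326, 1.124, -1.331]
ft_force: [-2.9, -8.5, 0.8]
gripper_width: 0.003
```

```bash
python3 st.py
```

```text
7.35 press xyz [-0.0023 -0.138 ] 0.0774 F press [-1.47 -8.87] 0.77
```

The position has stalled while the force rises, so the shuttle is at the end stop. One more small press to confirm, then back off.

>>> send_rows --increments '[[[0, 0, -0.03], [0, 0, 0], -1], [[0, 0, -0.03], [0, 0, 0], -1]]'

```text
time: 7.6
ee_pos: [0.5254, -0.1101, 0.0775]
eef_rot: [1.322, 1.123, -1.333]
ft_force: [-5.4, -14.1, 0.3]
gripper_width: -0.0
```

```bash
python3 st.py
```

```text
7.6 press xyz [-0.0023 -0.1379] 0.0775 F press [ -3.03 -14.78] 0.35
```

>>> send_rows --increments '[[[0, 0, 0.2], [0, 0, 0], -1], [[0, 0, 0.6], [0, 0, 0], -1], [[0, 0, 0.8], [0, 0, 0], -1], [[-0.8, 0, 0.8], [0, 0, 0], -1], [[-1.7, 0, 0.8], [0, 0, 0], -1], [[-2.6, 0, 0.8], [0, 0, 0], -1], [[-3.3, 0, 0.8], [0, 0, 0], -1], [[-3.5, 0, 0.8], [0, 0, 0], -1], [[-3.5, 0, 0.8], [0, 0, 0], -1]]'

```text
time: 8.72
ee_pos: [0.5181, -0.1535, 0.2871]
eef_rot: [1.33, 1.127, -1.329]
ft_force: [0.0, -0.3, -0.8]
gripper_width: 0.002
```

```bash
python3 st.py;  python3 - <<'E'
from h import *
from cell import *
p=camera_params("wrist");cv2.imwrite("pics/w4.png",capture("wrist"))
print(inc(state(),pw(-.045,0,.29),TH-np.pi/2))
import json;json.dump({k:np.array(v).tolist() for k,v in p.items()},open("w4.json","w"))
E
```

```text
8.725 press xyz [-0.0024 -0.182 ] 0.2871 F press [ 0.09 -0.33] -0.82
[[-0.069, -0.702, -3.031], [-0.003, -0.009, 0.017]]
```

View pics/w4.png

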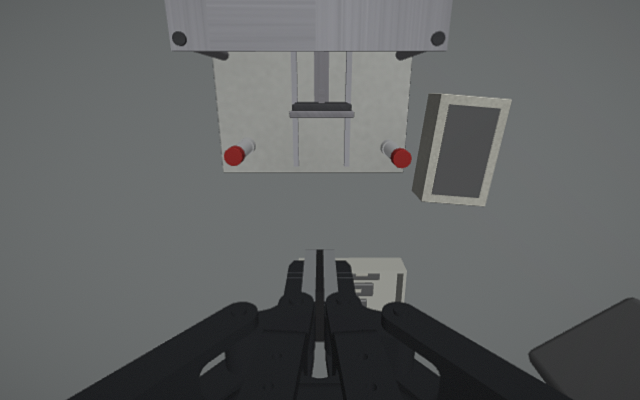

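The plate's outer edge is now at row 118, with the guard edge at row 51. I'll move part-way over the guard, still high, so the wrist camera sees the window.

>>> send_rows --increments '[[[-0.3, -0.35, -0.8], [0, 0, 0], -1], [[-0.3, -0.7, -1.6], [0, 0, 0], -1], [[-0.3, -0.7, -1.9], [0, 0, 0], -1], [[-0.3, -0.7, -1.9], [0, 0, 0], -1], [[-0.3, -0.7, -1.9], [0, 0, 0], -1]]'

```text
time: 9.4
ee_pos: [0.4954, -0.0353, 0.3041]
eef_rot: [1.33, 1.127, -1.332]
ft_force: [0.5, 0.2, -0.3]
gripper_width: -0.005
```

```bash
python3 st.py;  python3 - <<'E'
from h import *
from cell import *
import json
p={k:np.array(v) for k,v in json.load(open("w4.json")).items()};c,s=np.cos(TH),np.sin(TH);M=np.array([[c,-s],[s,c]])
for uv in [(290,118),(354,118)]:
    q=on(p,uv,.095);print("plate",(M.T@(q[:2]-O)*1e3).round(1))
p=camera_params("wrist");cv2.imwrite("pics/w5.png",capture("wrist"))
json.dump({k:np.array(v).tolist() for k,v in p.items()},open("w5.json","w"))
E
```

```text
9.4 press xyz [-0.0441 -0.069 ] 0.3041 F press [0.5 0.3] -0.27
plate [ -31.1 -127.3]
plate [  28.1 -127.4]
```

View pics/w5.png

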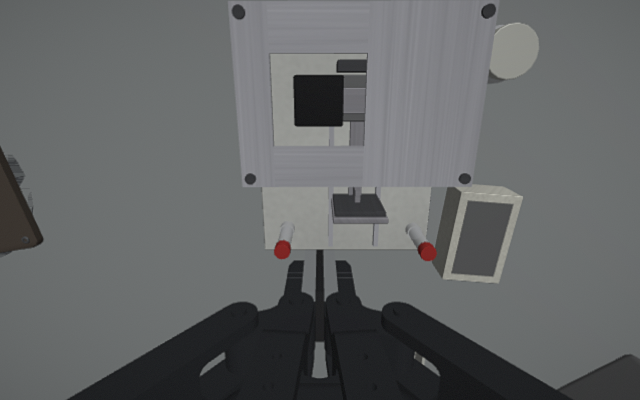

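The plate face measures y -127 (home is -128). The window corners are near (271,54), (366,54), (366,146) and (274,146), and the paddle spans (294–344, 75–127). I'll measure both by mask.

```bash
python3 - <<'E'
from h import *
import json
p={k:np.array(v) for k,v in json.load(open("w5.json")).items()};c,s=np.cos(TH),np.sin(TH);M=np.array([[c,-s],[s,c]])
f=lambda uv,z:(M.T@(on(p,uv,z)[:2]-O)*1e3).round(1)
im=cv2.imread("pics/w5.png");g=im.max(2)
m=(g[60:140,275:365]<35).astype(np.uint8)
n,l,st,ce=cv2.connectedComponentsWithStats(m);i=1+st[1:,4].argmax();x,y,w,h=st[i,:4];print(st[i],x+275,y+60)
a,b=x+275,y+60
for uv in[(a,b),(a+w,b),(a+w,b+h),(a,b+h)]:print("paddle",uv,f(uv,.124))
for uv in[(271,54),(366.5,54),(366,146.5),(274,146.5)]:print("win top",f(uv,.135))
for uv in[(238,12),(488,11),(464,179),(250,179)]:print("bolt",f(uv,.135))
cv2.imwrite("pics/w5z.png",cv2.resize(im[0:200,220:510],None,fx=2.7,fy=2.7,interpolation=cv2.INTER_CUBIC))
E
```

```text
[  19   16   49   50 2397] 294 76
paddle (np.int32(294), np.int32(76)) [-67.7  21.5]
paddle (np.int32(343), np.int32(76)) [-25.7  21.4]
paddle (np.int32(343), np.int32(126)) [-24.9 -20.6]
paddle (np.int32(294), np.int32(126)) [-68.9 -20.5]
win top [-85.2  37.8]
win top [-7.7 37.6]
win top [ -5.  -37.3]
win top [-86.1 -37.1]
bolt [-109.5   67.9]
bolt [85.3 67.8]
bolt [ 85. -67.]
bolt [-109.3  -66.7]
```

View pics/w5z.png

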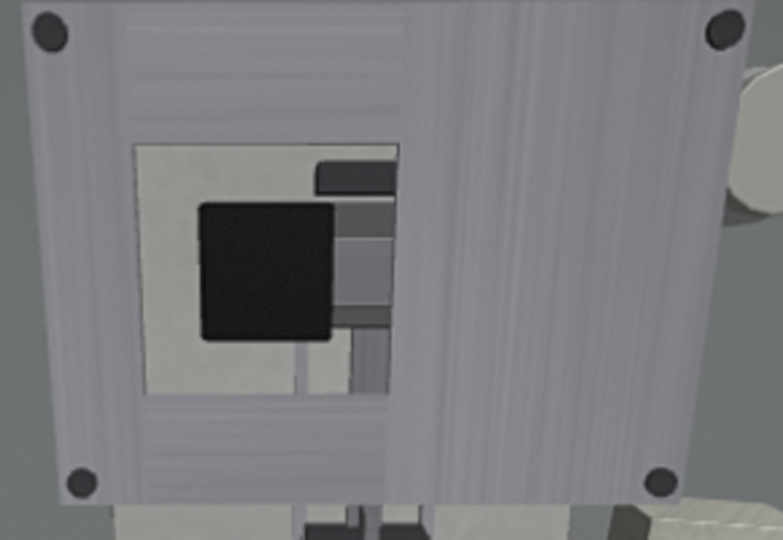

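The frame agrees to about 1.5 mm: window centre (-46, 0) and paddle centre (-47, 0.5). Moving over it and down to just above the paddle.

>>> send_rows --increments '[[[0, -0.03, -0.6], [0, 0, 0], -1], [[0, -0.03, -1.1], [0, 0, 0], -1], [[0, -0.03, -1.15], [0, 0, 0], -1], [[0, -0.03, -1.15], [0, 0, 0], -1], [[0.6, -0.03, -1.15], [0, 0, 0], -1], [[1.2, -0.03, -1.15], [0, 0, 0], -1], [[1.7, -0.03, -1.15], [0, 0, 0], -1], [[2.0, -0.03, -1.15], [0, 0, 0], -1], [[2.0, -0.03, -1.15], [0, 0, 0], -1], [[2.0, -0.03, -1.15], [0, 0, 0], -1]]'

```text
time: 10.7
ee_pos: [0.5059, 0.0334, 0.1868]
eef_rot: [1.331, 1.124, -1.329]
ft_force: [0.2, 1.5, -0.0]
gripper_width: -0.001
```

```bash
python3 st.py;  python3 - <<'E'
from h import *
from cell import *
print(inc(state(),pw(-.046,0,.14),TH-np.pi/2))
cv2.imwrite("pics/w6.png",capture("wrist"))
E
```

```text
10.7 press xyz [-0.0451  0.0004] 0.1868 F press [-0.04  1.5 ] -0.03
[[0.779, -0.018, 0.007], [-0.007, 0.0, -0.017]]
```

View pics/w6.png

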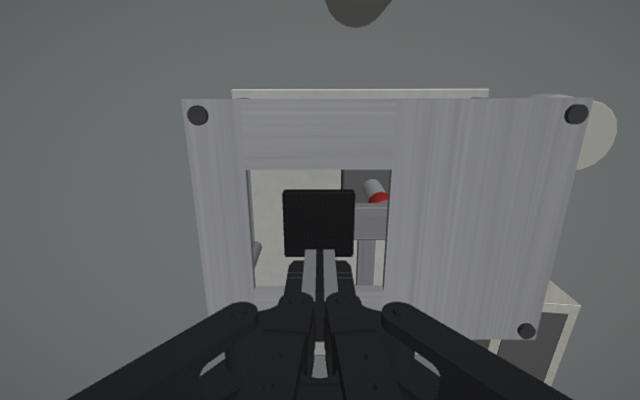

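The fingers are centred on the paddle at (319,222), with the red cap visible under the lever at (378,197). Descending and pressing.

>>> send_rows --increments '[[[0.3, -0.02, 0.01], [0, 0, 0], -1], [[0.6, -0.02, 0.01], [0, 0, 0], -1], [[0.75, -0.02, 0.01], [0, 0, 0], -1], [[0.82, -0.02, 0.01], [0, 0, 0], -1], [[0.88, -0.02, 0.01], [0, 0, 0], -1], [[0.94, -0.02, 0.01], [0, 0, 0], -1], [[1.0, -0.02, 0.01], [0, 0, 0], -1], [[1.0, -0.02, 0.01], [0, 0, 0], -1]]'

```text
time: 11.75
ee_pos: [0.5038, 0.0336, 0.1262]
eef_rot: [1.33, 1.127, -1.33]
ft_force: [-3.8, 0.5, 6.5]
gripper_width: 0.002
```

```bash
python3 st.py
```

```text
11.75 press xyz [-0.0472  0.0002] 0.1262 F press [-3.78 -0.16] 6.5
```

>>> send_rows --increments '[[[0.04, 0, 0], [0, 0, 0], -1], [[0.08, 0, 0], [0, 0, 0], -1], [[0.1, 0, 0], [0, 0, 0], -1]]'

```text
time: 12.12
ee_pos: [0.5041, 0.0335, 0.1207]
eef_rot: [1.33, 1.126, -1.33]
ft_force: [-4.9, 0.7, 6.6]
gripper_width: -0.001
```

```bash
python3 st.py
```

```text
12.125 press xyz [-0.0469  0.0002] 0.1207 F press [-4.93 -0.11] 6.6
```

>>> send_rows --increments '[[[0.02, 0, 0], [0, 0, 0], -1], [[0.04, 0, 0], [0, 0, 0], -1], [[0.04, 0, 0], [0, 0, 0], -1]]'

```text
time: 12.5
ee_pos: [0.5043, 0.0335, 0.119]
eef_rot: [1.33, 1.126, -1.33]
ft_force: [-5.2, 0.5, 9.2]
gripper_width: -0.002
```

```bash
python3 st.py
```

```text
12.5 press xyz [-0.0467  0.0002] 0.119 F press [-5.21 -0.38] 9.19
```

>>> send_rows --increments '[[[0.02, 0, 0], [0, 0, 0], -1], [[0.04, 0, 0], [0, 0, 0], -1], [[0.04, 0, 0], [0, 0, 0], -1]]'

```text
time: 12.88
ee_pos: [0.5045, 0.0335, 0.1185]
eef_rot: [1.329, 1.126, -1.33]
ft_force: [-10.2, 0.2, 19.0]
gripper_width: 0.001
```

```bash
python3 st.py
```

```text
12.875 press xyz [-0.0464  0.0002] 0.1185 F press [-10.05  -1.47] 18.99
```

At the hard stop: force rose from 9 to 19 N with only 0.5 mm of motion. Withdrawing straight up.

>>> send_rows --increments '[[[-0.2, 0, 0], [0, 0, 0], -1], [[-0.5, 0, 0], [0, 0, 0], -1], [[-1.0, 0, 0], [0, 0, 0], -1], [[-1.6, 0, 0], [0, 0, 0], -1], [[-2.4, 0, 0], [0, 0, 0], -1], [[-3.2, 0, 0], [0, 0, 0], -1], [[-3.2, 0, 1.0], [0, 0, 0], -1], [[-3.2, 0, 1.15], [0, 0, 0], -1], [[-3.2, 0, 1.15], [0, 0, 0], -1], [[-3.2, 0, 1.15], [0, 0, 0], -1]]'

```text
time: 14.12
ee_pos: [0.4923, -0.0338, 0.306]
eef_rot: [1.33, 1.128, -1.33]
ft_force: [-0.2, -0.7, -0.6]
gripper_width: 0.001
```

```bash
python3 st.py;  python3 - <<'E'
from h import *
from cell import *
im=capture("wrist");cv2.imwrite("pics/w7.png",im)
p=camera_params("wrist");c,s=np.cos(TH),np.sin(TH);M=np.array([[c,-s],[s,c]])
f=lambda uv,z:(M.T@(on(p,uv,z)[:2]-O)*1e3).round(1)
m=(im.max(2)[40:160,270:370]<35).astype(np.uint8)
n,l,st,ce=cv2.connectedComponentsWithStats(m);i=1+st[1:,4].argmax();x,y,w,h=st[i,:4]
for uv in[(x+270,y+40),(x+270+w,y+40+h)]:print("paddle",uv,f(uv,.124))
E
```

```text
14.125 press xyz [-0.0474 -0.0681] 0.306 F press [-0.08 -0.71] -0.63
paddle (np.int32(298), np.int32(77)) [-67.7  21.8]
paddle (np.int32(347), np.int32(127)) [-24.3 -20.5]
```

View pics/w7.png

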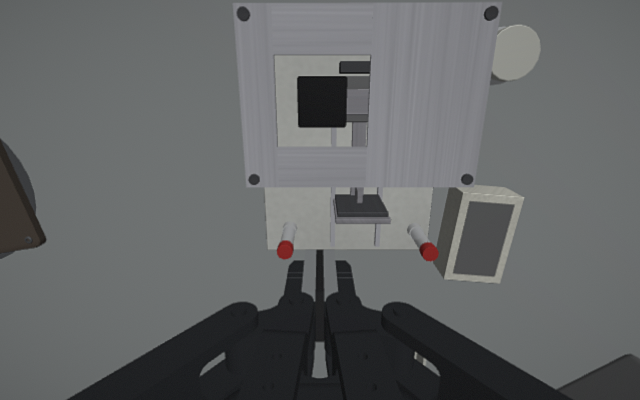

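The lever is back up (the paddle measures the same as at rest) and the plate is still home. I'll return to the earlier hover point above the window to compare the cap.

>>> send_rows --increments '[[[0, 0.03, -0.6], [0, 0, 0], -1], [[0, 0.03, -1.13], [0, 0, 0], -1], [[0, 0.03, -1.13], [0, 0, 0], -1], [[0.7, 0.03, -1.13], [0, 0, 0], -1], [[1.4, 0.03, -1.13], [0, 0, 0], -1], [[2.0, 0.03, -1.13], [0, 0, 0], -1], [[2.0, 0.03, -1.13], [0, 0, 0], -1], [[2.0, 0.03, -1.13], [0, 0, 0], -1]]'

```text
time: 15.18
ee_pos: [0.5062, 0.0318, 0.188]
eef_rot: [1.331, 1.125, -1.329]
ft_force: [0.3, 0.2, 1.1]
gripper_width: 0.001
```

```bash
python3 st.py;  python3 - <<'E'
from cell import *
import cv2,numpy as np
im=capture("wrist");cv2.imwrite("pics/w8.png",im)
a=cv2.imread("pics/w6.png")[150:300,230:410];b=im[150:300,230:410]
cv2.imwrite("pics/cmp.png",cv2.resize(np.hstack([a,b]),None,fx=2.2,fy=2.2,interpolation=cv2.INTER_CUBIC))
E
```

```text
15.175 press xyz [-0.0446 -0.0012] 0.188 F press [0.28 0.29] 1.06
```

View pics/cmp.png

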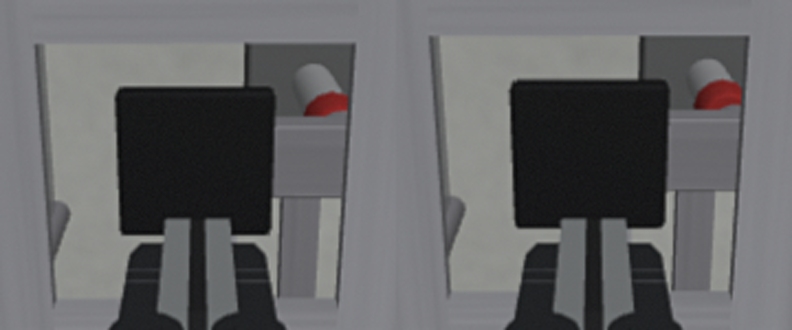

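The cap sits lower on the tube than before: less bare tube shows and more of the cap is visible under the lever. Withdrawing upward and handing in.

>>> send_rows --increments '[[[-0.8, 0, 0], [0, 0, 0], -1], [[-1.8, 0, 0], [0, 0, 0], -1], [[-2.2, 0, 0], [0, 0, 0], -1], [[-2.2, 0, 0], [0, 0, 0], -1], [[-2.2, 0, 0], [0, 0, 0], -1]]'

```text
time: 15.85
ee_pos: [0.5049, 0.032, 0.3179]
eef_rot: [1.33, 1.127, -1.331]
ft_force: [0.2, -0.3, 0.1]
gripper_width: 0.001
```

```bash
python3 st.py; python3 -c "
from cell import *
print(close_job())"
```

```text
15.85 press xyz [-0.0459 -0.0011] 0.3179 F press [ 0.25 -0.28] 0.07
the job is handed in; nothing more can be done
None
```

The cap press job is done and was handed in at about 16 s; no verdict comes back.

- **Shuttle:** I pushed it by the outer face of its plate with closed fingertips until the end stop. The force rose to about 15 N with no further motion, and the face measured y -127 mm against the -128 mm given.
- **Lever:** I then pressed the paddle through the window to its hard stop. The force went from 9 to 19 N over 0.5 mm, with the fingertips about 30.5 mm below the guard's top face.
- **Last checks:** The paddle was back at its rest position, the cap visibly lower on its tube, and the push plate still looked home. The wrist force was near zero with the arm clear above the press. I saw no sign of touching the guard or the other items, but I took no final table-wide picture to check them.

No check failed or disagreed beyond the roughly 1–2 mm calibration error.

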